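Raise the telescoping desk lamp until it locks

ROBOT

A 7-joint arm with a two-finger parallel gripper is mounted at the origin on the work surface. World frame = base frame: x ahead of the robot, y to its left, z up, the work surface at z = 0. Lengths are in m, angles in rad, forces in N, time in s.
With the tool pointing down it reaches from about 0.425 to 1.025 m from the base axis. Payload 9.4 kg.
Tool frame: the origin (TCP) lies midway between the tips of the shut fingers; the grasp point (between the pads) lies 19 mm behind it (env.grasp_offset is the distance from the TCP to the grasp point, in m); z points along the fingers, y is the line along which they close (so a half turn about z gives the same grasp; the last joint's range is limited). The gripper opens to 85 mm and grips with 20 to 120 N. Pads are 22 mm wide; open, the fingers measure 114 mm over their backs; the gripper's body (76 mm by 85 mm) begins 54 mm behind the grasp point. The pads swing forward as they close: fully open they stand 13 mm farther back than shut.
Start: joints at [-1.29, 0.599, -0.003, 1.599, 0.002, 0.943, -0.08], TCP at [0.254, 0.679, 0.231] pointing down, gripper open.
Joint ranges: [-2.57, 2.57], [-0.35, 1.97], [-1.29, 1.29], [0.11, 2.56], [-1.05, 4.19], [0.11, 1.86], [-2.63, 2.63]. Speed limits (rad/s): [2.22, 2.22, 3.01, 3.01, 3.14, 3.14, 3.14].

INTERFACE

Orientations are given as a 3x3 rotation matrix whose columns are the frame's x, y, z axes.
In Python, from plant import readout, eyes, workorder, env gives the robot as it stands. The module is installed in compiled form; this text tells all that it offers.
- The arm moves only by the tool servo_tool, never from a script. Its arguments are lists of equal length, an entry for each row: "offset": the shift along the tool's x, y, z in m, a list of three; "delta_rot": the turn, a rotation vector about the tool's x, y, z in rad, a list of three. A call has 1 to 10 rows; each row is the pose to reach, as a shift and turn from the pose commanded when the call began, along the tool's axes at that moment; what a row does not reach only later rows make up. A row lasts 1/12 s, in which the tool goes at most 41.7 mm and 7.16 degrees, less where a joint would pass 70% of its speed; a pose out of reach is approached as far as the arm can. A call with a gripper value outside its range is refused whole. "gripper" is the opening, from 0 (shut) to 1 (fully open), set as the call begins (left out, the last holds). The fingers move at their own pace and stop on an object; "newtons" is the grip in N (left out, the last holds). Time passes only in rows, so rows that repeat a pose let the fingers close. It gives the time, the measured TCP pose, the force, the opening and the grip force at its end, in the units of the state.
- readout.read_state(): the state, without advancing time (a new reading comes with each control period).
- eyes.snapshot(name): name is "scene" or "side" or "wrist"; returns a dict with "pixels" (480x640x3 uint8, red, green, blue), "mtx" (3x3 intrinsics, pixels), "R" (3x3) and "t" (3): a world point X has camera coordinates R X + t. Camera axes: x right, y down, z forward; pixel columns grow to the right and rows downward; lengths in m; the calibration is good to about 2 mm. A picture is of the moment at which its call begins. There is no depth.
- workorder.close_job(): hands the job in; it is judged then, once.
The state is a dict: "t": time; "q": joint angles; "dq": joint speeds; "tau": joint torques, N m; "position": TCP position; "eef_rot": TCP orientation; "ft_force": force on the tool from outside, world axes, zero at the start; "wrist_torque": the same for the moment, N m; "finger_gap": finger opening in m; "finger_force": force on a finger pad.
Only numpy, scipy, OpenCV 4.12 (cv2) and the standard library are available. Lean on these libraries where they do the work, as an engineer would, in place of code of your own. Each camera call takes 0.05 s, during which the arm holds its last target. There are 200 camera calls.

TASK

Get the homework table's desk lamp ready: take its light bar and pull it straight up on the telescoping stem until the spring lock button clicks out at the top of the lower tube, then let go so that the lamp stays up, locked. Leave the book holder on its own, similar stem as it is.

Things in the scene. Friction and masses are not known exactly. Their poses are not given: they have to be found in the camera images.
- lamp_grip (a point): Grip point of the bare-aluminium desk lamp: centre of its light bar's section, straight above the stem; 185 mm above the table with the stem down, rising with it. Bar: level, 180 mm long, 24 wide, 16 high. z up, x along the bar (30 mm to +x, 150 mm to -x, roughly towards the robot), y across it. Stem 18 mm thick; outer tube 28 mm thick, rim 140 mm up; round base 140 mm wide, fixed to the table.
- lamp_stem (a joint): How far the lamp's stem is pulled up out of its outer tube, m: 0 fully down, 0.095 at the top stop; starts between 0 and 0.025. It slides stiffly (6 to 8 N to pull up) and stays where it is left. The lock button clears the rim and clicks out at 0.080 and stays out from there to the top stop.
- lamp_button (a joint): The lamp's lock button, m: a steel pin 8 mm thick in the stem, on the side away from the bar's long end (+x of lamp_grip). 0 to 0.001: pressed in, hidden inside the outer tube; about 0.008: clicked out, standing out just above the rim and keeping the stem up. It springs out by itself.
- holder_top (a point): Middle of the top edge of the book holder, to be left alone: a leaning aluminium plate 160 mm wide, 120 high, 6 thick with a ledge, on a similar telescoping stem with a rectangular base (110 x 130 mm) fixed to the table. The point is about 238 mm above the table; y along the edge. Lamp and holder stand side by side, over 0.25 m apart; either may be on the left.
There are look-alikes about, which are no part of the job. What is shaped like the part that bears lamp_grip but pink is not meant.

How it is judged:
At the end, for the whole second after the job is handed in: The lamp's stem is pulled out by more than 75 mm and at rest (under 10 mm/s), its lock button stands out by more than 5 mm, and the book holder's top is within 15 mm of where it began (value of joint lamp_stem above 0.075 m and value of joint lamp_button above 0.005 m and velocity of joint lamp_stem between -0.01 and 0.01 m/s and distance of holder_top from where it was at the start of the episode below 0.015 m); the robot touches nothing.
It fails at once if the book holder is raised or shifted by more than 15 mm (distance of holder_top from where it was at the start of the episode above 0.015 m).
It also fails if it takes over 32 s, if anything falls off the work surface, if the arm or the gripper's body presses on something with over 40 N, if the wrist force passes 120 N, or if a joint passes its speed limit or range.

## Working session

There is one attempt and no reset: what is moved stays moved. The work goes in short steps, Python scripts to look and compute and a tool call to move; the robot and the scene stay as the last step left them, time stands still between calls to the robot, and variables do not carry over. Pictures are saved under pics/ and viewed, at most 10 in all, crops included, and the job is handed in when it is done.

Besides the shell and the picture viewer there is one more tool, called after ">>>" in YAML: its name, and indented under it one key for each argument. servo_tool: Moves the arm, as the interface text tells. Its arguments: {"type":"object","properties":{"offset":{"type":"array","items":{"type":"array","items":{"type":"number"}}},"delta_rot":{"type":"array","items":{"type":"array","items":{"type":"number"}}},"gripper":{"type":"number"},"newtons":{"type":"number"}},"required":["offset","delta_rot"]}

```bash
mkdir -p pics; python3 - <<'E'
from plant import readout,eyes
import cv2,numpy as np,pickle
d={}
for n in("scene","side"):
    s=eyes.snapshot(n);d[n]=s
    cv2.imwrite(f"pics/{n}0.png",s["pixels"][:,:,::-1]);print(n,s["mtx"].tolist(),s["R"].round(4).tolist(),s["t"].round(4).tolist())
pickle.dump(d,open("d0.pkl","wb"))
s=readout.read_state();print(s["t"],s["position"],s["eef_rot"].round(3) if hasattr(s["eef_rot"],"round") else s["eef_rot"])
E
```

```text
scene [[484.72754619897785, 0.0, 318.10661973613816], [0.0, 484.72754619897785, 232.47944193420793], [0.0, 0.0, 1.0]] [[-0.6086, 0.7934, -0.0155], [0.6186, 0.4621, -0.6355], [-0.497, -0.3963, -0.772]] [0.2189, -0.2211, 1.4137]
side [[530.123853846712, 0.0, 315.059096915248], [0.0, 530.123853846712, 244.59073627260332], [0.0, 0.0, 1.0]] [[0.9491, -0.315, -0.0014], [-0.2201, -0.66, -0.7183], [0.2253, 0.6821, -0.6957]] [-0.4217, 0.2782, 1.0785]
0.1 [0.25376208 0.6786985  0.23050842] [[-0.937  0.35  -0.   ]
 [ 0.35   0.937 -0.001]
 [-0.    -0.001 -1.   ]]
```

View pics/scene0.png

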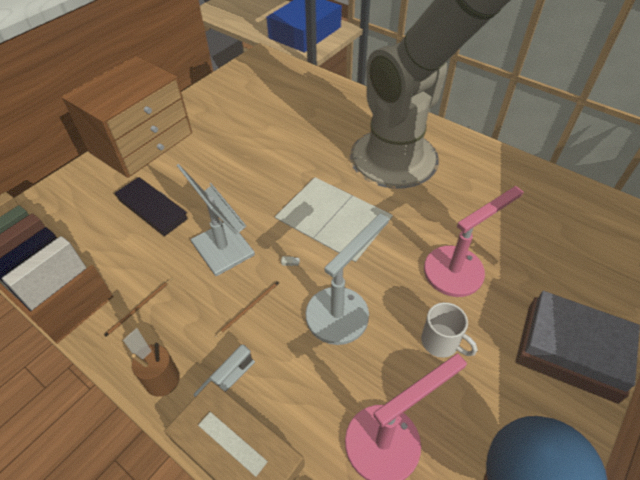

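View pics/side0.png

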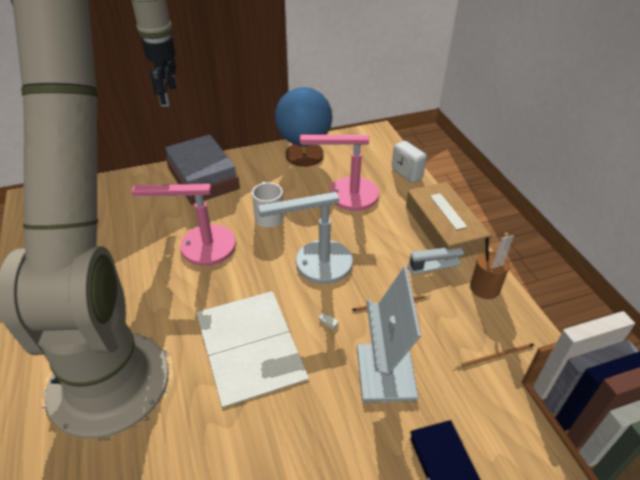

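Candidates: the aluminium lamp (scene 345,245, side 300,205), the pink lamps (scene 490,208 and 420,390) and the book holder (scene 212,205). By description it is the aluminium lamp. I'll check it in one close crop.

```bash
python3 - <<'E'
import cv2,numpy as np,pickle
d=pickle.load(open("d0.pkl","rb"))
a=d["scene"]["pixels"][200:350,300:400,::-1];b=d["side"]["pixels"][180:290,250:360,::-1]
a=cv2.resize(a,None,fx=4,fy=4,interpolation=2);b=cv2.resize(b,None,fx=3.6,fy=3.6,interpolation=2)
c=np.zeros((600,800,3),np.uint8);c[:600,:400]=a;c[:396,400:796]=b
cv2.imwrite("pics/crop0.png",c)
E
```

```text
(no output)
```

View pics/crop0.png

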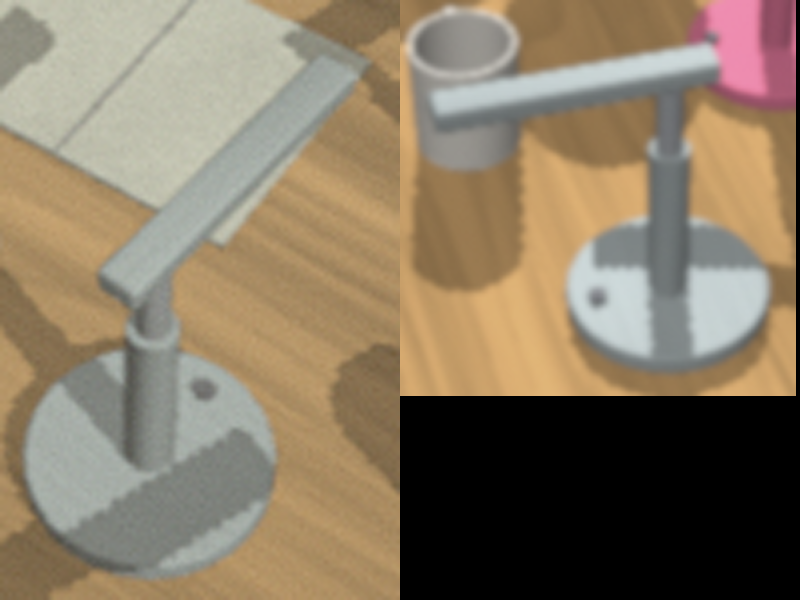

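The crop shows the aluminium lamp. Its bar's top face runs from scene (329.5,271) at the short end to (384.8,215.8) at the long end. In the side view that is (337.8,196.1) to (260.3,209.2). The round base is at scene (337.5,315), side (324.4,261.4).

```bash
cat > h.py <<'E'
import cv2,numpy as np
def tri(A,B,a,b):
    P=[s["mtx"]@np.c_[s["R"],s["t"]] for s in(A,B)]
    X=cv2.triangulatePoints(*P,np.array(a,float),np.array(b,float));return X[:3,0]/X[3,0]
def plane(s,p,z):
    d=s["R"].T@np.linalg.inv(s["mtx"])@[*p,1];c=-s["R"].T@s["t"];return c+d*(z-c[2])/d[2]
E
python3 - <<'E'
from h import *;import pickle
d=pickle.load(open("d0.pkl","rb"));A,B=d["scene"],d["side"]
S=tri(A,B,(329.5,271),(337.8,196.1));L=tri(A,B,(384.8,215.8),(260.3,209.2))
print(S,L,np.linalg.norm(S-L));u=(S-L);u/=np.linalg.norm(u)
g=S-.03*u;print("grip",g,np.degrees(np.arctan2(u[1],u[0])))
print(plane(A,(337.5,315),.012),plane(B,(324.4,261.4),.012))
print(tri(A,B,(337.5,315),(324.4,261.4)))
E
```

```text
[0.55473666 0.17751578 0.20573041] [0.37910176 0.18696761 0.20783954] 0.17590168369522496
grip [0.52478216 0.17912778 0.20609012] -3.080413096129043
[0.52756468 0.18292476 0.012     ] [0.52517542 0.17065965 0.012     ]
[0.52616874 0.17925274 0.00422911]
```

>>> servo_tool:
  offset:
    - [0,0,-0.04]
    - [0,0,-0.08]
    - [0,0,-0.12]
    - [-0.03,-0.026,-0.12]
    - [-0.06,-0.052,-0.12]
    - [-0.09,-0.078,-0.12]
    - [-0.12,-0.105,-0.12]
    - [-0.15,-0.131,-0.12]
    - [-0.18,-0.157,-0.12]
    - [-0.21,-0.183,-0.12]
  delta_rot:
    - [0,0,0]
    - [0,0,0]
    - [0,0,0]
    - [0,0,0]
    - [0,0,0]
    - [0,0,0]
    - [0,0,0]
    - [0,0,0]
    - [0,0,0]
    - [0,0,0]
  gripper: 1

```text
t: 0.93
position: [0.387, 0.4321, 0.3511]
eef_rot: [[-0.937, 0.35, -0.0], [0.35, 0.937, -0.0], [0.0, -0.0, -1.0]]
ft_force: [1.4, 0.4, 0.7]
finger_gap: 0.0853
finger_force: 0.0
```

>>> servo_tool:
  offset:
    - [-0.03,-0.026,0]
    - [-0.06,-0.052,0]
    - [-0.09,-0.078,0]
    - [-0.12,-0.105,0]
    - [-0.15,-0.131,0]
    - [-0.18,-0.157,0]
    - [-0.2,-0.174,0]
    - [-0.219,-0.191,0]
    - [-0.219,-0.191,0]
    - [-0.219,-0.191,0]
  delta_rot:
    - [0,0,-0.05]
    - [0,0,-0.1]
    - [0,0,-0.15]
    - [0,0,-0.2]
    - [0,0,-0.25]
    - [0,0,-0.305]
    - [0,0,-0.305]
    - [0,0,-0.305]
    - [0,0,-0.305]
    - [0,0,-0.305]

```text
t: 1.77
position: [0.5251, 0.1769, 0.351]
eef_rot: [[-0.998, 0.056, -0.0], [0.056, 0.998, -0.001], [0.0, -0.001, -1.0]]
ft_force: [-0.2, 0.7, -0.6]
finger_gap: 0.0853
finger_force: 0.0
```

```bash
python3 - <<'E'
from plant import readout,eyes
import cv2,numpy as np,pickle
s=readout.read_state();print(s["t"],s["position"],s["eef_rot"],s["ft_force"])
w=eyes.snapshot("wrist");pickle.dump(w,open("w.pkl","wb"));cv2.imwrite("pics/w1.png",w["pixels"][:,:,::-1])
for z in(.206,.193):
    for p in((.525,.178),(.555,.176),(.375,.187)):
        c=w["R"]@[*p,z]+w["t"];c=w["mtx"]@c;print(z,p,c[:2]/c[2])
E
```

```text
1.7667 [0.52513997 0.1769354  0.35101337] [[-9.98428282e-01  5.60425360e-02 -4.47762671e-04]
 [ 5.60427685e-02  9.98428231e-01 -5.24886669e-04]
 [ 4.17642912e-04 -5.49155555e-04 -9.99999762e-01]] [-0.17268332  0.73879867 -0.60591546]
0.206 (0.525, 0.178) [321.50587195 223.88780691]
0.206 (0.555, 0.176) [321.11157892 256.55581752]
0.206 (0.375, 0.187) [322.52387557  30.46815809]
0.193 (0.525, 0.178) [321.43878418 220.70677869]
0.193 (0.555, 0.176) [321.06186512 252.1533363 ]
0.193 (0.375, 0.187) [322.39928338  35.87766461]
```

View pics/w1.png

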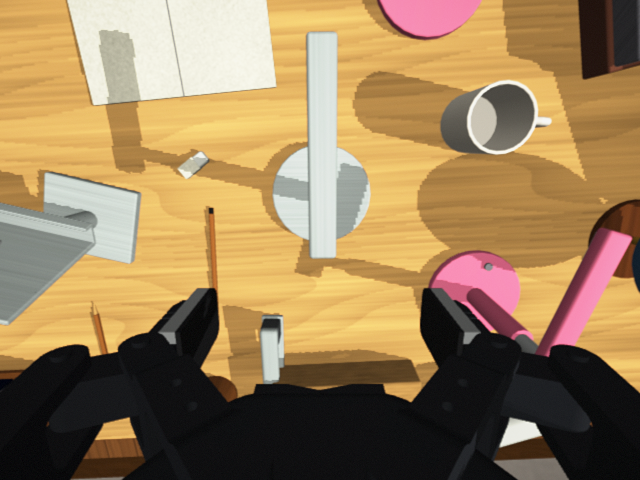

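The wrist view shows the bar from (322,32) to (322,256), as predicted for a top at z≈0.205. It is straight between the fingers and nothing is in the way, so I descend.

>>> servo_tool:
  offset:
    - [0,0,0.03]
    - [0,0,0.06]
    - [0,0,0.09]
    - [0,0,0.11]
    - [0,0,0.13]
    - [0,0,0.145]
    - [0,0.001,0.16]
    - [0,0.001,0.172]
    - [0,0.001,0.172]
    - [0,0.001,0.172]
  delta_rot:
    - [0,0,0]
    - [0,0,0]
    - [0,0,0]
    - [0,0,0]
    - [0,0,0]
    - [0,0,0]
    - [0,0,0]
    - [0,0,0]
    - [0,0,0]
    - [0,0,0]

```text
t: 2.65
position: [0.524, 0.1807, 0.1789]
eef_rot: [[-0.999, 0.051, -0.002], [0.051, 0.999, -0.0], [0.002, -0.0, -1.0]]
ft_force: [-0.2, -0.1, 0.3]
finger_gap: 0.0853
finger_force: 0.0
```

>>> servo_tool:
  offset:
    - [0,0,0]
    - [0,0,0]
    - [0,0,0]
    - [0,0,0]
    - [0,0,0]
    - [0,0,0]
    - [0,0,0]
    - [0,0,0]
    - [0,0,0]
    - [0,0,0]
  delta_rot:
    - [0,0,0]
    - [0,0,0]
    - [0,0,0]
    - [0,0,0]
    - [0,0,0]
    - [0,0,0]
    - [0,0,0]
    - [0,0,0]
    - [0,0,0]
    - [0,0,0]
  gripper: 0
  newtons: 50

```text
t: 3.48
position: [0.525, 0.1792, 0.1794]
eef_rot: [[-0.999, 0.053, 0.0], [0.053, 0.999, -0.0], [-0.0, -0.0, -1.0]]
ft_force: [0.3, -3.8, 3.0]
finger_gap: 0.0234
finger_force: 53.1
```

Gripped. The stem should now be at about 0.012, so I lift slowly by about 75 mm towards 0.088.

>>> servo_tool:
  offset:
    - [0,0,-0.004]
    - [0,0,-0.01]
    - [0,0,-0.016]
    - [0,0,-0.022]
    - [0,0,-0.028]
    - [0,0,-0.034]
    - [0,0,-0.04]
    - [0,0,-0.045]
    - [0,0,-0.05]
    - [0,0,-0.05]
  delta_rot:
    - [0,0,0]
    - [0,0,0]
    - [0,0,0]
    - [0,0,0]
    - [0,0,0]
    - [0,0,0]
    - [0,0,0]
    - [0,0,0]
    - [0,0,0]
    - [0,0,0]

```text
t: 4.32
position: [0.5249, 0.1792, 0.2304]
eef_rot: [[-0.999, 0.053, 0.001], [0.053, 0.999, -0.0], [-0.001, -0.0, -1.0]]
ft_force: [0.0, -4.5, 2.6]
finger_gap: 0.0232
finger_force: 53.1
```

>>> servo_tool:
  offset:
    - [0,0,-0.003]
    - [0,0,-0.007]
    - [0,0,-0.011]
    - [0,0,-0.015]
    - [0,0,-0.019]
    - [0,0,-0.022]
    - [0,0,-0.025]
    - [0,0,-0.025]
    - [0,0,-0.025]
    - [0,0,-0.025]
  delta_rot:
    - [0,0,0]
    - [0,0,0]
    - [0,0,0]
    - [0,0,0]
    - [0,0,0]
    - [0,0,0]
    - [0,0,0]
    - [0,0,0]
    - [0,0,0]
    - [0,0,0]

```text
t: 5.15
position: [0.5249, 0.1791, 0.2548]
eef_rot: [[-0.999, 0.053, 0.001], [0.053, 0.999, -0.0], [-0.001, -0.0, -1.0]]
ft_force: [0.9, -5.3, 1.5]
finger_gap: 0.0234
finger_force: 52.9
```

```bash
python3 - <<'E'
from plant import readout,eyes
import cv2,numpy as np
a=eyes.snapshot("scene");b=eyes.snapshot("side")
a=cv2.resize(a["pixels"][190:340,290:390,::-1],None,fx=4,fy=4,interpolation=2);b=cv2.resize(b["pixels"][150:290,260:360,::-1],None,fx=4,fy=4,interpolation=2)
c=np.zeros((600,800,3),np.uint8);c[:,:400]=a;c[:560,400:]=b;cv2.imwrite("pics/c2.png",c)
E
```

```text
(no output)
```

View pics/c2.png

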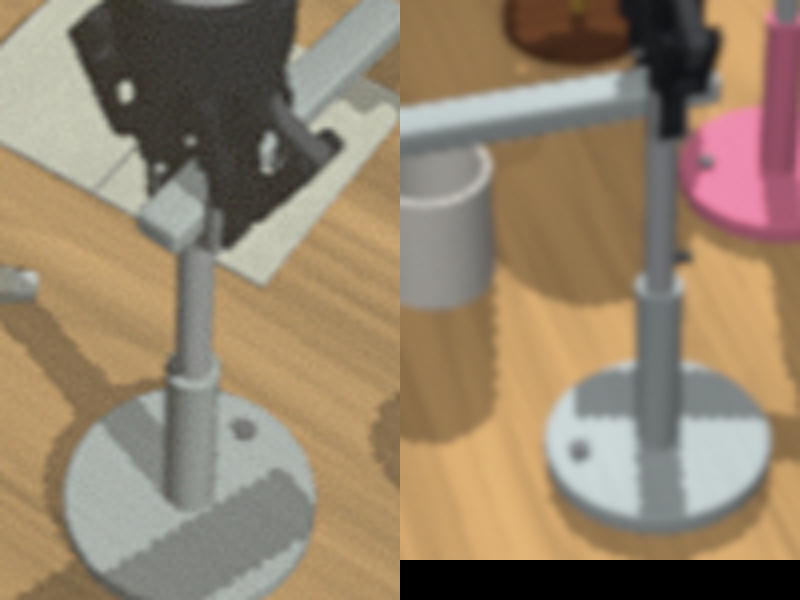

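The side view shows the button standing out just right of the stem at crop (683,257), above the rim at (660,287). I release and back off upwards.

>>> servo_tool:
  offset:
    - [0,0,0]
    - [0,0,0]
    - [0,0,0]
    - [0,0,0]
    - [0,0,0]
    - [0,0,0]
    - [0,0,0]
    - [0,0,0]
    - [0,0,0]
    - [0,0,0]
  delta_rot:
    - [0,0,0]
    - [0,0,0]
    - [0,0,0]
    - [0,0,0]
    - [0,0,0]
    - [0,0,0]
    - [0,0,0]
    - [0,0,0]
    - [0,0,0]
    - [0,0,0]
  gripper: 1

```text
t: 6.08
position: [0.5248, 0.1795, 0.2543]
eef_rot: [[-0.999, 0.053, 0.0], [0.053, 0.999, 0.0], [-0.0, 0.0, -1.0]]
ft_force: [0.3, 0.5, 0.1]
finger_gap: 0.0855
finger_force: 0.0
```

>>> servo_tool:
  offset:
    - [0,0,-0.01]
    - [0,0,-0.025]
    - [0,0,-0.045]
    - [0,0,-0.065]
    - [0,0,-0.085]
    - [0,0,-0.105]
    - [0,0,-0.12]
    - [0,0,-0.13]
    - [0,0,-0.13]
    - [0,0,-0.13]
  delta_rot:
    - [0,0,0]
    - [0,0,0]
    - [0,0,0]
    - [0,0,0]
    - [0,0,0]
    - [0,0,0]
    - [0,0,0]
    - [0,0,0]
    - [0,0,0]
    - [0,0,0]

```text
t: 6.92
position: [0.5247, 0.1795, 0.3845]
eef_rot: [[-0.999, 0.053, 0.001], [0.053, 0.999, 0.0], [-0.001, 0.0, -1.0]]
ft_force: [-1.1, -0.5, 0.0]
finger_gap: 0.0854
finger_force: 0.0
```

```bash
python3 - <<'E'
from plant import readout,eyes
import cv2,numpy as np
a=eyes.snapshot("scene");b=eyes.snapshot("side")
import pickle;pickle.dump({"scene":a,"side":b},open("d1.pkl","wb"))
a=cv2.resize(a["pixels"][190:340,290:390,::-1],None,fx=4,fy=4,interpolation=2);b=cv2.resize(b["pixels"][150:290,260:360,::-1],None,fx=4,fy=4,interpolation=2)
c=np.zeros((600,800,3),np.uint8);c[:,:400]=a;c[:560,400:]=b;cv2.imwrite("pics/c3.png",c)
E
```

```text
(no output)
```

View pics/c3.png

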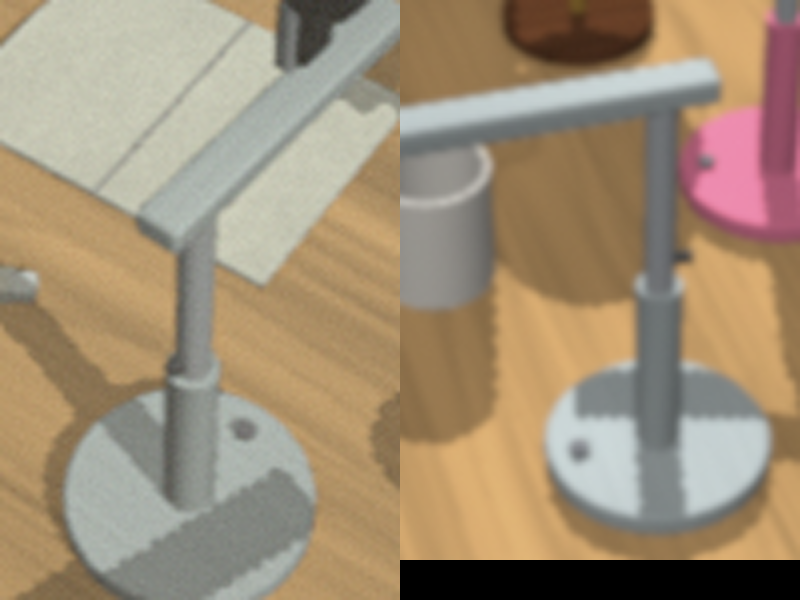

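The bar has stayed up after release, with the button still out at side crop (683,257) above the rim. The gripper is clear, so I hand in.

```bash
python3 -c "
from plant import workorder
print(workorder.close_job())"
```

```text
the job is handed in; nothing more can be done
None
```

The lamp's light bar is up, with the stem pulled out to about 88 mm by my estimate and the lock button visible above the rim. The gripper is clear, I never went near the book holder, and the job is handed in (no verdict was returned).

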